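# Bring the yellow-capped sample round to the front of the centrifuge

### The job

The spin is finished and the lid is up. With a fingertip against the side of one of the rotor's arms (push it, do not grip it), turn the rotor round gently, without flicking it or touching the tubes, until the yellow-capped tube stands at the front, in line with the lid catch, ready to be taken out; then take the hand away. Leave the tubes in their buckets and the marker, tube rack and hand sanitizer where they are.

Things in the scene. Friction and masses are not known exactly. Their poses are not given: they have to be found in the camera images.
- centrifuge: White bench centrifuge, fixed; 370 mm deep (its x), 310 mm wide (y), deck 230 mm above the table. Origin: on the rotor axis at table height; -x points to its front, z up. Front face (control panel) 205 mm, rear 165 mm from the origin. A round bowl, 135 mm inner radius, is open in the deck; its floor lies 110 mm below the deck.
- rotor (a joint): Angle of the rotor about its vertical axis, rad; 0 (or any whole turn) has the yellow-capped tube exactly at the front; positive is anticlockwise from above. Turns freely, several turns either way, and stays where it is left: a drag of 0.03 Nm (half a newton at an arm) stops it almost at once.
- rotor_axis (a point): Fixed point on the rotor axis at cap-top height, 231 mm above the table. The rotor below has a low hub of 24 mm radius (top 17 mm below the deck) and four bare aluminium arms at right angles, each carrying a bucket and a tube. Between neighbouring arms the bowl is empty down to its floor, so a finger fits there.
- rotor_hub (a point): Rotor axis at the arms' half height (201 mm above the table); turns with the rotor: its -x points along the yellow tube's arm, the others lie along +x, +y, -y. Arms are straight bars 32 mm wide, 14 mm high (194 to 208 mm above the table), reaching 97 mm from the axis; beyond 67 mm they fork round the bucket (22 mm across, reaching 50 mm down), which hangs at 80 mm.
- front_place (a point): Where the middle of the yellow cap's top should come: 80 mm from the rotor axis straight towards the lid catch, 231 mm above the table.
- lid_catch (a point): Middle of the top of the lid catch, a black plate 60 x 26 mm with a steel slot, in the middle of the front ledge of the deck, 172 mm from the rotor axis, 236 mm above the table.
- lid_hinge (a point): Middle of the lid's hinge line at the rear of the deck, 157 mm behind the rotor axis, 236 mm above the table. The lid, 300 x 300 x 20 mm with a clear window, stands open and fixed there, leaning 13 degrees away from the bowl, and reaches about 540 mm above the table.
- tube_yellow: The sample tube with the yellow cap, seated in its bucket on the rotor, 80 mm from the axis. Origin: centre of the cap's top, 231 mm above the table. Cap 17 mm across and 14 mm high; clear 13 mm tube below it. It sits loosely and would slide up out of its bucket. Not to be touched.
- tube_blue1: Blue-capped tube, same size and radius, a quarter turn anticlockwise (seen from above) of the yellow one. Origin: centre of the cap's top. It sits loosely and would slide up out of its bucket. Not to be touched.
- tube_blue2: Blue-capped tube opposite the yellow one. Origin: centre of the cap's top. It sits loosely and would slide up out of its bucket. Not to be touched.
- tube_blue3: Blue-capped tube a quarter turn clockwise of the yellow one. Origin: centre of the cap's top. It sits loosely and would slide up out of its bucket. Not to be touched.
- marker: Loose marker pen, 130 mm long, 13 mm thick, black with a blue cap, lying on the front ledge of the centrifuge's deck. Origin: its middle, on the deck, 230 mm above the table; x along it. A bystander.
- tube_rack: Loose white tube rack, 62 x 85 x 38 mm, with four blue-capped tubes standing to 76 mm, on the table in front of the centrifuge. Origin: centre of its underside. A bystander.
- sanitizer: Loose green pump bottle of hand sanitizer, 62 mm across, 179 mm tall, on the table in front of the centrifuge. Origin: centre of its underside. A bystander.

How it is judged:
At the end, for the whole second after the job is handed in: The yellow cap is within 10 mm of its place at the front, in line with the lid catch, and the rotor is at rest; all four tubes are down in their buckets (within 4 mm); marker, tube rack and sanitizer are within 15 mm of where they stood (horizontal distance between tube_yellow and front_place below 0.01 m and velocity of joint rotor between -0.05 and 0.05 rad/s and distance of each of marker, tube_rack, sanitizer from where it was at the start of the episode below 0.015 m and height (world z) of each of tube_yellow, tube_blue1, tube_blue2, tube_blue3 below 0.235 m); the robot touches nothing.
It fails at once if the rotor is flicked: faster than half a turn a second (velocity of joint rotor above 3.14 rad/s or velocity of joint rotor below -3.14 rad/s).
It fails at once if a tube in the rotor is touched (more than 1 N) (contact force between any of the fingers, the arm and tube_yellow above 1 N or contact force between any of the fingers, the arm and tube_blue1 above 1 N or contact force between any of the fingers, the arm and tube_blue2 above 1 N or contact force between any of the fingers, the arm and tube_blue3 above 1 N).
It fails at once if an arm of the rotor is taken between the two fingers instead of being pushed from its side ((y of the grasp point in the frame of rotor_hub between -0.012 and 0.012 m and x of the grasp point in the frame of rotor_hub between -0.1 and 0.1 m and z of the grasp point in the frame of rotor_hub below 0.024 m) or (x of the grasp point in the frame of rotor_hub between -0.012 and 0.012 m and y of the grasp point in the frame of rotor_hub between -0.1 and 0.1 m and z of the grasp point in the frame of rotor_hub below 0.024 m)).
It fails at once if a tube is lifted in its bucket by more than 6 mm (height (world z) of any of tube_yellow, tube_blue1, tube_blue2, tube_blue3 above 0.237 m).
It fails at once if the marker, tube rack or sanitizer is lifted, tipped or pushed away (distance of any of marker, tube_rack, sanitizer from where it was at the start of the episode above 0.015 m or angle between any of tube_rack, sanitizer's own z axis and vertical above 0.3 rad).
It also fails if it takes over 38 s, if anything falls off the work surface, if the arm or the gripper's body presses on something with over 40 N, if the wrist force passes 120 N, or if a joint passes its speed limit or range.

### The arm

A 6-joint arm with a two-finger parallel gripper is mounted at the origin on the work surface. World frame = base frame: x ahead of the robot, y to its left, z up, the work surface at z = 0. Lengths are in m, angles in rad, forces in N, time in s.
With the tool pointing down it reaches from about 0.3 to 0.775 m from the base axis. Payload 14.6 kg.
Tool frame: the origin (TCP) lies midway between the tips of the shut fingers; the grasp point (between the pads) lies 19 mm behind it; z points along the fingers, y is the line along which they close (so a half turn about z gives the same grasp; the last joint's range is limited). The gripper opens to 94 mm and grips with 3 to 60 N. Pads are 16 mm wide; open, the fingers measure 119 mm over their backs; the gripper's body (75 mm by 177 mm) begins 78 mm behind the grasp point.
Start: joints at [1.23, 0.3, 1.521, -0, 1.321, -0.067], TCP at [0.149, 0.53, 0.205] pointing down, gripper open.
Joint ranges: [-3.03, 3.03], [-0.79, 2.21], [0.23, 2.52], [-1.04, 4.18], [0, 3.07], [-2.55, 2.55]. Speed limits (rad/s): [2.22, 2.22, 2.57, 3.14, 3.14, 3.14].

### API

Orientations are given as a unit quaternion [x, y, z, w].
In Python, from station import ctrl, kin, cams, workorder gives the robot as it stands. Calls block until the motion is done:
- ctrl.move_pose(position, orientation): joint-space move of the TCP to a pose.
- ctrl.movel(position, attitude=None, speed=0.15, force_limit=None): straight line of the TCP; attitude=None keeps the orientation; speed is the mean speed in m/s. With force_limit (N) it stops when the force on the tool has changed by that much, and returns True; else False.
- ctrl.goto_joints(angles): joint-space move.
- ctrl.move_gripper(opening): finger opening in m; the grip force is fixed at half the most; returns when the fingers have stopped.
- ctrl.wait(seconds).
- kin.inverse_kinematics(position, orientation): joint angles nearest the present ones, or None.
- cams.read_camera(name): name is "scene" or "top"; returns the picture (384x512x3 uint8, red, green, blue); there is no depth.
- cams.get_calibration(name): a dict with "vertical_fov" (degrees; the focal length in pixels is half the picture's height over the tangent of half this angle, whatever the lens; pixels are square), "cx", "cy" (the principal point, pixels), "rvec" (rotation vector, rad) and "tvec" (3), from world to camera coordinates, as OpenCV has them. Camera axes: x right, y down, z forward; pixel columns grow to the right and rows downward; lengths in m; the calibration is good to about 2 mm. A picture is of the moment at which its call begins. get_calibration takes no time and is no camera call.
A pose or a line that the arm cannot do raises ctrl.Unreachable and nothing moves.
- workorder.close_job(): hands the job in; it is judged then, once.
Readings, each from a call of its own:
- ctrl.get_time(): time.
- ctrl.get_joints(): joint angles.
- ctrl.get_joint_velocities(): joint speeds.
- ctrl.get_tau(): joint torques, N m.
- ctrl.get_position(): TCP position.
- ctrl.get_tcp_rot(): TCP orientation.
- ctrl.get_contact_force(): force on the tool from outside, world axes, zero at the start.
- ctrl.get_wrist_torque(): the same for the moment, N m.
- ctrl.get_finger_gap(): finger opening in m.
- ctrl.get_grip_force(): force on a finger pad.
Only numpy, scipy, OpenCV 4.12 (cv2) and the standard library are available. Lean on these libraries where they do the work, as an engineer would, in place of code of your own. Each camera call takes 0.05 s, during which the arm holds its last target. There are 200 camera calls.

## Working session

There is one attempt and no reset: what is moved stays moved. The work goes in short steps, each a Python script; the robot and the scene stay as the last script left them, time stands still between calls to the robot, and variables do not carry over. Pictures are saved under pics/ and viewed, at most 10 in all, crops included, and the job is handed in when it is done.

```bash
mkdir -p pics; ls; python3 - <<'E'
from station import ctrl, kin, cams, workorder
import cv2
for n in("scene","top"):
    im=cams.read_camera(n); cv2.imwrite(f"pics/{n}0.png",cv2.cvtColor(im,cv2.COLOR_RGB2BGR)); print(n,cams.get_calibration(n))
print(ctrl.get_tcp_rot(),ctrl.get_time())
E
```

```text
pics
scene {'vertical_fov': 42.28183073211588, 'cx': 263.8488138704621, 'cy': 184.0852136337122, 'rvec': array([ 2.16770388,  1.49634182, -0.44159003]), 'tvec': array([-0.29810314, -0.28040735,  1.366725  ])}
top {'vertical_fov': 55.57379989532234, 'cx': 253.48720261119303, 'cy': 196.00298370817052, 'rvec': array([ 2.2916005 , -1.89359945,  0.19391404]), 'tvec': array([0.0250391 , 0.5798275 , 0.80302815])}
[ 1.36454901e-01  9.90646145e-01 -5.13961253e-04 -1.01686737e-04] 0.1
```

View pics/top0.png

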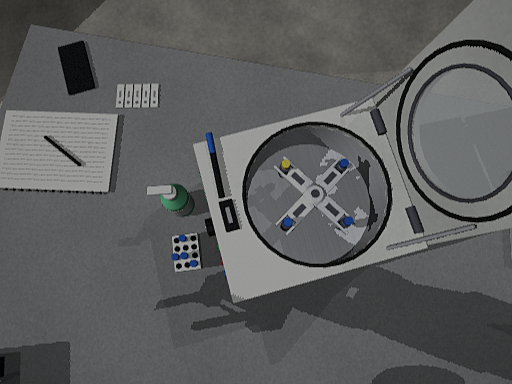

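View pics/scene0.png

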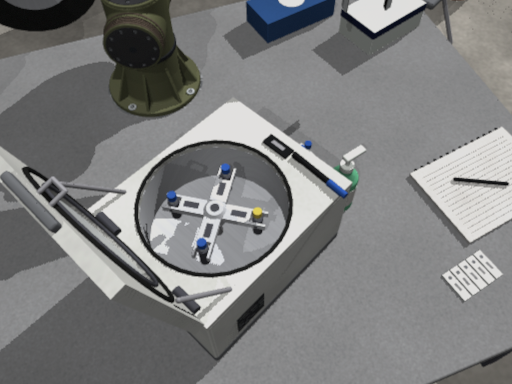

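The top view shows the rotor hub at (316,193), yellow cap at (286,164), blue caps at (344,163), (348,221) and (288,224), and the catch at (229,215). The scene view shows the hub at about (215,208) and the yellow cap at (258,212).

```bash
cat > h.py <<'E'
from station import ctrl, kin, cams, workorder
import cv2, numpy as np
def cal(n):
    c=cams.get_calibration(n); f=192/np.tan(np.radians(c["vertical_fov"]/2))
    return np.array([[f,0,c["cx"]],[0,f,c["cy"]],[0,0,1]]),cv2.Rodrigues(c["rvec"])[0],c["tvec"]
def back(n,uv,z):
    K,R,t=cal(n); d=R.T@np.linalg.solve(K,[*uv,1]); o=-R.T@t
    return o+d*(z-o[2])/d[2]
def proj(n,p):
    K,R,t=cal(n); q=K@(R@np.asarray(p)+t); return q[:2]/q[2]
def caps(n):
    "cap centres on the plane z=.225: yellow, blues"
    im=cams.read_camera(n); h=cv2.cvtColor(im,cv2.COLOR_RGB2HSV); out={}
    for k,lo,hi in(("y",(20,130,90),(35,255,255)),("b",(105,150,60),(125,255,255))):
        N,_,s,c=cv2.connectedComponentsWithStats(cv2.inRange(h,lo,hi))
        out[k]=[(c[i].round(1),s[i][4],back(n,c[i],.225)[:2].round(4)) for i in range(1,N) if s[i][4]>8]
    return im,out
E
python3 - <<'E'
from h import *
for n in("top","scene"):
    im,o=caps(n); print(n,o)
print(back("top",(316,193),.213),back("top",(229,215),.236),back("top",(395,172),.236))
print(back("scene",(215,208),.213),back("scene",(278,147),.236))
K,R,t=cal("top");print(-R.T@t)
E
```

```text
top {'y': [(array([285.3, 163.6]), np.int32(59), array([0.6056, 0.0783]))], 'b': [(array([209.9, 142.4]), np.int32(112), array([0.6207, 0.2315])), (array([343.3, 163. ]), np.int32(65), array([ 0.6281, -0.0324])), (array([347.5, 220.7]), np.int32(70), array([ 0.5173, -0.0558])), (array([287.3, 221.9]), np.int32(66), array([0.4938, 0.055 ])), (array([181.4, 237.7]), np.int32(35), array([0.4274, 0.2439])), (array([183.1, 255.5]), np.int32(36), array([0.396 , 0.2332])), (array([174.2, 256.4]), np.int32(38), array([0.3913, 0.2491])), (array([193. , 263.1]), np.int32(38), array([0.3861, 0.2122]))]}
scene {'y': [(array([257.1, 212.3]), np.int32(69), array([0.6058, 0.0761]))], 'b': [(array([277.5,   9. ]), np.int32(887), array([0.099 , 0.3162])), (array([307.4, 144.2]), np.int32(40), array([0.4975, 0.2209])), (array([225.2, 168.5]), np.int32(69), array([0.4954, 0.0528])), (array([336.3, 188.3]), np.int32(144), array([0.6099, 0.2299])), (array([171.3, 196. ]), np.int32(72), array([ 0.5185, -0.058 ])), (array([201.3, 243.6]), np.int32(73), array([ 0.6298, -0.0347]))]}
[0.56193873 0.00900276 0.213     ] [0.48445036 0.16418235 0.236     ] [ 0.6249164  -0.12927163  0.236     ]
[0.56380724 0.00982919 0.213     ] [0.49131912 0.16133886 0.236     ]
[0.38995942 0.09736957 0.90561135]
```

Rotor centre is about (0.562, 0.010). The yellow arm is at about 57° and the front at about 115.5°, so it needs about +59°. I'll push the blue1 arm (147°), on the side near the robot and away from the lid.

```bash
cat >> h.py <<'E'
from scipy.spatial.transform import Rotation
C=np.array([.5618,.0101])
def pose(a,off,z,al=.050):
    "finger beside the arm at world angle a (deg), off metres on its clockwise side"
    a=np.radians(a); u=np.array([np.cos(a),np.sin(a)]); n=np.array([-u[1],u[0]])
    y=np.array([-n[0],-n[1],0]); zz=np.array([0,0,-1.])
    R=np.column_stack([np.cross(y,zz),y,zz])
    return [*(C+al*u-off*n),z],Rotation.from_matrix(R).as_quat()
def yaw():
    "yellow-arm angle from the yellow cap, each camera"
    for n in("top","scene"):
        _,o=caps(n)
        for e in o["y"]: d=e[2]-C; print(n,e[0],e[1],np.degrees(np.arctan2(d[1],d[0])).round(1),np.linalg.norm(d).round(4))
E
python3 - <<'E'
from h import *
print("blue angles",[np.degrees(np.arctan2(p[1]-C[1],p[0]-C[0])).round(1) for p in((.495,.0539),(.518,-.0569),(.629,-.0335),(.6057,.0772))])
p,_=pose(147,.04,.36); 
for a in range(147,207,10): print(a,kin.inverse_kinematics(*pose(a,.0285,.195)))
q=ctrl.get_position(); ctrl.movel([q[0],q[1],.36],speed=.25)
ctrl.move_gripper(0)
ctrl.move_pose(*pose(147,.04,.36))
print(ctrl.get_time(),ctrl.get_position(),ctrl.get_joints(),ctrl.get_finger_gap())
for n in("top","scene"):
    im,_=caps(n); cv2.imwrite(f"pics/{n}1.png",cv2.cvtColor(im,cv2.COLOR_RGB2BGR))
E
```

```text
blue angles [np.float64(146.7), np.float64(-123.2), np.float64(-33.0), np.float64(56.8)]
147 [ 4.59071748e-02  2.83837372e-01  1.56651851e+00 -4.44089210e-16
  1.29123677e+00 -9.48930499e-01]
157 [ 3.65109066e-02  2.63905506e-01  1.59191588e+00 -4.44089210e-16
  1.28577127e+00 -1.13285969e+00]
167 [ 2.40697932e-02  2.46081600e-01  1.61430703e+00 -4.44089210e-16
  1.28120402e+00 -1.31983373e+00]
177 [ 8.91414069e-03  2.31015823e-01  1.63299519e+00 -4.44089210e-16
  1.27758164e+00 -1.50952231e+00]
187 [-8.46690742e-03  2.19290889e-01  1.64738709e+00 -4.44089210e-16
  1.27491467e+00 -1.70143628e+00]
197 [-2.74382260e-02  2.11383522e-01  1.65701746e+00 -4.44089210e-16
  1.27319167e+00 -1.89494053e+00]
4.55 [0.54153937 0.0716162  0.36003569] [ 6.43918432e-02  2.27462017e-01  1.26065339e+00  7.84465421e-05
  1.65341518e+00 -9.31508165e-01] 0.0006577739145354676
```

View pics/scene1.png

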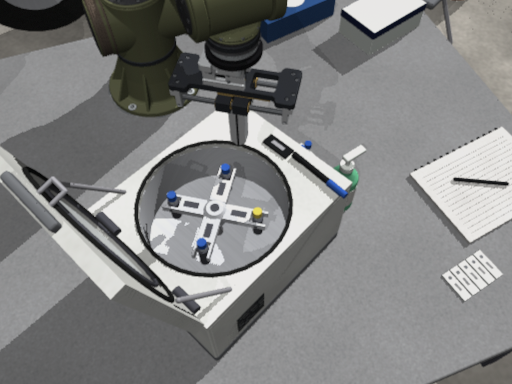

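The shut fingers hang above the near-front part of the bowl, tip at about (238,143), and all clearances look free. Going down into the gap and pushing.

```bash
python3 - <<'E'
from h import *
A=146.8
p,q=pose(A,.04,.195); print(proj("scene",[p[0],p[1],.36]))
print("touch",ctrl.movel(p,q,speed=.12,force_limit=8))
for a in np.arange(A,202.6,8)if 0 else np.linspace(A,203,9):
    p,q=pose(a,.0285,.195)
    if ctrl.movel(p,q,speed=.035,force_limit=15): print("stopped",a);break
print(ctrl.get_time(),ctrl.get_contact_force()); yaw()
cv2.imwrite("pics/s2.png",cv2.cvtColor(cams.read_camera("scene"),cv2.COLOR_RGB2BGR))
E
```

```text
[239.44577887 139.70279521]
touch False
9.45 [-0.60775957 -0.4454337   0.38336429]
top [276.6 199.1] 30 111.7 0.0778
scene [246.2 178.4] 74 113.2 0.0786
```

View pics/s2.png

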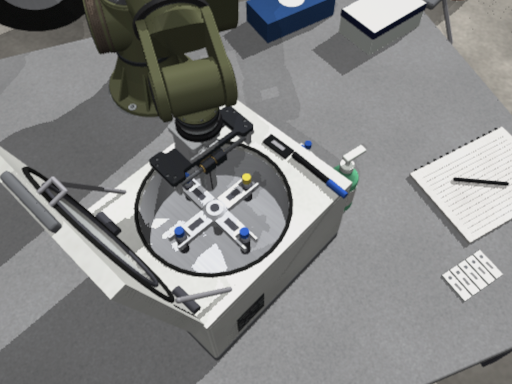

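Yellow is now at pixel (246,178), about 113°. I'll push the last 2.5°, back off, lift and check the catch line.

```bash
python3 - <<'E'
from h import *
A=205.5
ctrl.movel(*pose(A,.0285,.195),speed=.02,force_limit=15)
ctrl.movel(*pose(A,.038,.195),speed=.05)
ctrl.movel(*pose(A,.038,.36),speed=.2)
p=ctrl.get_position(); ctrl.movel([p[0]-.14,p[1]+.03,.38],speed=.25)
print(ctrl.get_time()); yaw()
a=[]
for n,(x0,y0) in(("top",(200,140)),("scene",(190,125))):
    im=cv2.cvtColor(cams.read_camera(n),cv2.COLOR_RGB2BGR)[y0:y0+100,x0:x0+130]
    a.append(cv2.resize(im,None,fx=3,fy=3,interpolation=cv2.INTER_CUBIC))
cv2.imwrite("pics/c3.png",cv2.resize(np.hstack(a),(780,300)))
E
```

```text
11.9167
top [275.5 202. ] 62 115.3 0.0811
scene [245.2 177.2] 69 115.7 0.0792
```

View pics/c3.png

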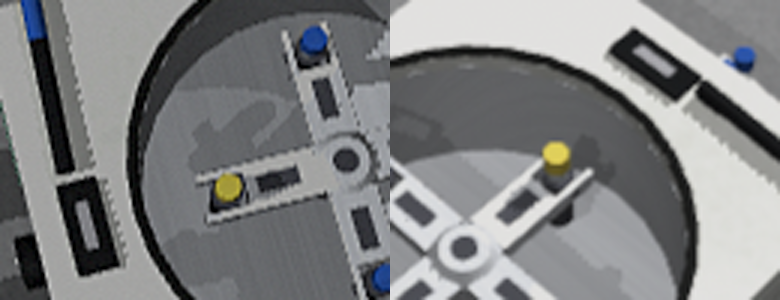

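In the crops the catch slot centre is at top (229.3,214.7) and scene (278.7,144). The yellow arm points at it and all tubes are seated. One numeric check, then I'll hand in if it's good.

```bash
python3 - <<'E'
from h import *
ds=[]
for n,uv in(("top",(229.3,214.7)),("scene",(278.7,144.))):
    b=back(n,uv,.236)[:2]-C; ds.append(np.degrees(np.arctan2(b[1],b[0]))); print(n,b,ds[-1],np.linalg.norm(b))
m=np.mean(ds); print(m)
if abs(m-115.5)<2.5: workorder.close_job(); print("closed",ctrl.get_time())
E
```

```text
top [-0.07669256  0.15364875] 116.52571314331493 0.17172561317304225
scene [-0.07671123  0.15516023] 116.30779461808396 0.1730875830295186
116.41675388069945
the job is handed in; nothing more can be done
the job is handed in; nothing more can be done
```

I turned the rotor by pushing one arm until the yellow-capped tube lined up with the lid catch, about 1° off by the camera images (roughly 1 mm; 10 mm allowed), took the hand away and handed the job in; no verdict was printed.

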